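Cover the specimen pile and feed it to the measuring station

ROBOT

A 7-joint arm with a two-finger parallel gripper is mounted at the origin on the work surface. World frame = base frame: x ahead of the robot, y to its left, z up, the work surface at z = 0. Lengths are in m, angles in rad, forces in N, time in s.
With the tool pointing down it reaches from about 0.4 to 0.85 m from the base axis. Payload 4.4 kg.
Tool frame: the origin (TCP) lies at the very end of the fingers, on their centre line; the grasp point (between the pads) lies 19 mm behind it; z points along the fingers, y is the line along which they close (so a half turn about z gives the same grasp; the last joint's range is limited). The gripper opens to 94 mm and grips with 3 to 60 N. Pads are 16 mm wide; open, the fingers measure 119 mm over their backs; the gripper's body (75 mm by 177 mm) begins 78 mm behind the grasp point.
Start: joints at [-1.2, 0.628, 0.038, 1.517, -0.027, 0.996, -0.02], TCP at [0.275, 0.589, 0.205] pointing down, gripper open.
Joint ranges: [-3.06, 3.06], [-0.37, 2.12], [-1.25, 1.32], [0.18, 2.47], [-1.1, 4.24], [0.23, 1.98], [-2.94, 2.94]. Speed limits (rad/s): [2.57, 2.57, 3.14, 3.14, 3.14, 3.14, 3.14].

INTERFACE

Orientations are given as a unit quaternion [w, x, y, z].
In Python, from cell import env gives the robot as it stands.
- The arm moves only by the tool arm_command, never from a script. Its argument "motion" is a list of rows, each a list of 7 numbers: the shift along the tool's x, y, z in mm, then the turn, a rotation vector about the tool's x, y, z in rad, then the finger opening in mm, from 0 to 94. A call has 1 to 20 rows; each row is the pose to reach, as a shift and turn from the pose commanded when the call began, along the tool's axes at that moment; what a row does not reach only later rows make up. A row lasts 1/8 s, in which the tool goes at most 62.5 mm and 10.7 degrees, less where a joint would pass 70% of its speed; a pose out of reach is approached as far as the arm can. A call with a gripper value outside its range is refused whole. The fingers move at their own pace and stop on an object; the grip force is fixed at half the most. Time passes only in rows, so rows that repeat a pose let the fingers close. It gives the time, the measured TCP pose, the force, the opening and the grip force at its end, in the units of the state.
- env.observe(): the state, without advancing time (a new reading comes with each control period).
- env.camera(name): name is "side" or "top"; returns a dict with "color" (400x640x3 uint8, red, green, blue), "intrinsics" (3x3 intrinsics, pixels), "cam_to_world" (4x4, takes a point from camera to world coordinates). Camera axes: x right, y down, z forward; pixel columns grow to the right and rows downward; lengths in m; the calibration is good to about 2 mm. A picture is of the moment at which its call begins. There is no depth.
- env.hand_in(): hands the job in; it is judged then, once.
The state is a dict: "clock": time; "joint_positions": joint angles; "qvel": joint speeds; "tau": joint torques, N m; "tool_pos": TCP position; "ee_rot": TCP orientation; "force": force on the tool from outside, world axes, zero at the start; "wrist_torque": the same for the moment, N m; "finger_gap": finger opening in m; "finger_force": force on a finger pad.
Only numpy, scipy, OpenCV 4.12 (cv2) and the standard library are available. Lean on these libraries where they do the work, as an engineer would, in place of code of your own. Each camera call takes 0.05 s, during which the arm holds its last target. There are 200 camera calls.

TASK

Lay the metal cover plate squarely on the pile of glass specimen plates in the black carrier: the pile's height is not known, so lower the cover gently until you feel it touch, do not press hard, and let go only when it rests there, never dropping it. Then push the covered carrier along the rollers into the station bay, fully home against the end stop, with the cover still lying squarely on the pile. Leave the other things on the bench alone.

Things in the scene. Friction and masses are not known exactly. Their poses are not given: they have to be found in the camera images.
- cover_grip (a point): Cover plate: aluminium plate 80 mm (x) by 120 mm (y), 6 mm thick, about 0.25 kg, flat on the bench at the start. From its middle stands a steel grip block, 54 mm along x, 16 mm along y (grip it across the 16 mm), its top 42 mm above the plate's underside. This point lies in the block on the plate's centre line, 30 mm above the underside (24 mm above the plate); z is up.
- cover: The cover plate itself; origin at the centre of its underside, same axes as cover_grip.
- carrier: Carrier: loose black open-topped box 110 mm (x) by 150 mm (y, along the track) by 60 mm high, walls 5 mm, standing on the rollers; either way round is alike. Origin at the centre of its underside, z up. With its pile about 0.65 kg.
- carrier_rim (a point): Centre of the carrier's mouth, 60 mm above its underside, same axes. Here stands, squarely centred, the pile of grey and glass specimen plates, each 80 mm (x) by 120 mm (y) and 5 mm thick. The pile's top is 6 to 42 mm above the rim, different every time and not reported. The pile does not shift in the carrier; its top plate is sprung and gives about 1 mm per 12 N.
- push_wall (a point): Centre of the outside of the carrier's +y end wall, 42 mm above its underside: the wall to push on, clear above the guide rails.
- track: Roller track with the station bay at its -y end, fixed to the bench; origin on the bench under its middle, y along the track, z up. 15 free steel rollers, tops 45 mm above the bench; guide rails 122 mm apart, 60 mm high. Bay: white cheeks outside the rails, 80 mm high, y = -240 to -70 mm. The carrier rolls towards -y with a drag of 1 to 3 N; it starts with its centre at y = 20 to 110 mm.
- stop (a point): Centre of the end stop's inner face, at roller-top height; same axes as the track. The stop is 85 mm high above the bench, a housing behind it 110 mm. When the carrier is fully home its end wall touches this face and the carrier's origin is 75 mm from here towards the track's +y.
- oil_bottle: Bystander: small amber bottle, 40 mm across, 100 mm tall; origin at the centre of its underside.
- blade_holder: Bystander: plain steel block 24 x 75 x 18 mm; origin at the centre of its underside.
- slide_box: Bystander: closed plastic slide box 85 x 110 x 35 mm; origin at the centre of its underside.
- jar: Bystander: glass jar with black lid, 64 mm across, 70 mm tall; origin at the centre of its underside.
Not all that is in view belongs to the job. What is shaped like the cover but blue is not meant.

How it is judged:
By the outcome, as a careful person would: the job done as asked, in the order asked, and still so for the second after the job is handed in, with the robot touching nothing.
It also fails if it takes over 61 s, if anything falls off the work surface, if the arm or the gripper's body presses on something with over 40 N, if the wrist force passes 120 N, or if a joint passes its speed limit or range.

## Working session

There is one attempt and no reset: what is moved stays moved. The work goes in short steps, Python scripts to look and compute and a tool call to move; the robot and the scene stay as the last step left them, time stands still between calls to the robot, and variables do not carry over. Pictures are saved under pics/ and viewed, at most 10 in all, crops included, and the job is handed in when it is done.

Besides the shell and the picture viewer there is one more tool, called after "Call:" as a command line: name --pt "numbers of a row" for each row, then --argument value for the rest. arm_command: Moves the arm, as the interface text tells. Its arguments: {"type":"object","properties":{"motion":{"type":"array"}},"required":["motion"]}

```bash
mkdir -p pics
python3 - <<'E'
from cell import env
import cv2,numpy as np
np.set_printoptions(precision=4,suppress=True)
for n in("top","side"):
    c=env.camera(n);cv2.imwrite(f"pics/{n}0.png",c["color"][:,:,::-1]);print(n,c["intrinsics"],c["cam_to_world"])
o=env.observe();print({k:o[k] for k in("clock","tool_pos","ee_rot","force","finger_gap")})
E
```

```text
top [[431.5972   0.     318.8541]
 [  0.     431.5972 192.001 ]
 [  0.       0.       1.    ]] [[-0.0137 -0.9971  0.0748  0.4478]
 [-0.9999  0.0141  0.0056  0.0057]
 [-0.0066 -0.0747 -0.9972  1.223 ]
 [ 0.      0.      0.      1.    ]]
side [[439.1313   0.     312.0993]
 [  0.     439.1313 197.0884]
 [  0.       0.       1.    ]] [[ 0.983  -0.1136  0.144   0.3303]
 [-0.1831 -0.5629  0.806  -1.0177]
 [-0.0105 -0.8187 -0.5741  0.7956]
 [ 0.      0.      0.      1.    ]]
{'clock': 0.1, 'tool_pos': array([0.2747, 0.5885, 0.2047]), 'ee_rot': array([-0.0002,  0.2166,  0.9762, -0.0008]), 'force': array([ 0.7293, -0.6787,  0.2173]), 'finger_gap': 0.094105060348697}
```

View pics/top0.png

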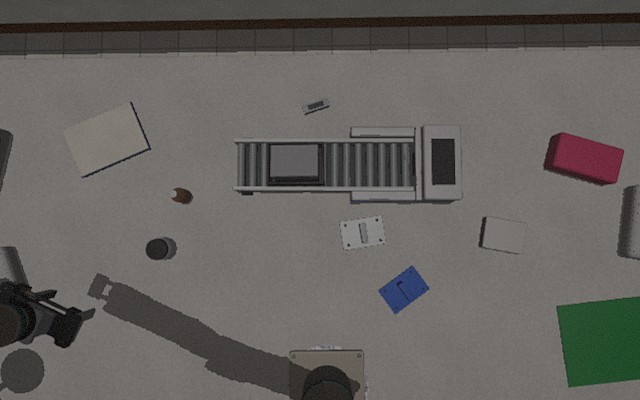

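View pics/side0.png

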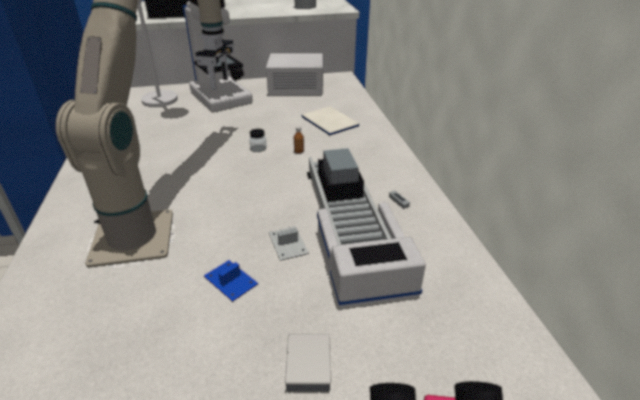

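Top view: the white plate with a block at (362,233) is aluminium-coloured and fits the cover. The blue one at (404,290) is the decoy, and the slide box at (503,235) has no grip. The carrier is at (296,163) and the stop is near (415,163). I'll confirm with a crop and measure.

```bash
cat > h.py <<'E'
import cv2,numpy as np
from cell import env
np.set_printoptions(precision=4,suppress=True)
def ray(c,u,v,z):
    K,T=c["intrinsics"],c["cam_to_world"]
    d=T[:3,:3]@np.linalg.solve(K,[u,v,1.]);o=T[:3,3]
    return (o+d*(z-o[2])/d[2])
def proj(c,p):
    K,T=c["intrinsics"],c["cam_to_world"]
    q=K@(T[:3,:3].T@(np.array(p)-T[:3,3]));return q[:2]/q[2]
def blobs(c,mask,roi,z,amin=60):
    u0,v0,u1,v1=roi
    cs,_=cv2.findContours(mask[v0:v1,u0:u1].astype('uint8'),cv2.RETR_EXTERNAL,cv2.CHAIN_APPROX_NONE,offset=(u0,v0))
    for k in cs:
        if cv2.contourArea(k)<amin: continue
        P=np.array([ray(c,*p[0],z)[:2] for p in k])
        r=cv2.minAreaRect((P*1000).astype('float32'))
        print("area",cv2.contourArea(k),"px",cv2.boundingRect(k),"rect mm",np.round(r[0],1),np.round(r[1],1),round(r[2],1))
E
python3 - <<'E'
from h import *
c=env.camera("top");im=c["color"];g=im.astype(int)
cv2.imwrite("pics/crop.png",cv2.resize(im[110:320,225:475,::-1],None,fx=3.2,fy=2.8,interpolation=cv2.INTER_CUBIC)[:600,:800])
gr=cv2.cvtColor(im,cv2.COLOR_RGB2GRAY).astype(int)
print("cover row233",gr[233,330:395]);print("col350",gr[205:260,350])
print("track col 300",gr[130:200,300]);print("row163",gr[163,228:470])
for t in(150,165,180):blobs(c,gr>t,(330,205,400,260),.006)
E
```

```text
cover row233 [114 111 111 112 113 116 116 114 111 117 110 134 139 136 140 140 135 134
 134 134 135 140 139 137 136 136 136 135 136 138  80  93 120 116 108 102
 104 128 138 133 136 129 135 135 132 133 135 132 136 134 131 134 135 136
 102 101 117 115 112 117 111 115 120 112 114]
col350 [113 114 108 114 113 117 113 113 116 113 112 111 113 116 108 122 139 132
 137 133 134 137 137 135 131 134 133 136 135 137 136 136 136 132 131 134
 136 138 134 124 115 127 141 129 118 108 116 113 111 108 115 114 114 111
 110]
track col 300 [115 113 118 112 114 114 108 108 121 128 135 105  47  38  36  78 100  95
  95  93  94  92  94  94  94  94  96  95  93  87  95  95  91  92  95  88
  90  95  94  96  93  94  95  99  96  88  53  34  36  20  31  23  45  48
  23  25  90 125 139 127  84  50  56  98 124 118 119 116 111 114]
row163 [116 120 112 114 113 115 112 116 118  93  75  87 106  96  80  73  47  33
  50  58  53  73  85  96 101  92  78  71  42  53  57  49  46  73  89 103
 102  91  58  51  39   7  75  96  92  91  98  93  94  94  96  95  95  97
  94  95  91  89  94  89  95  95  96  95  93  92  95  93  98  93  93  89
  92  94  95  92  97  94  93  98  89  93  96  93  93  92  98  96  97  84
  40  46  50  44  44  27  79  76  44  48  53  56  50  63  75  84 114 101
  84  65  56  51  60  52  43  70  77  92 110  93  83  62  52  50  58  46
  51  68  77  90 107  93  72  62  52  55  54  34  51  74  83  97 100  87
  81  63  53  51  59  33  58  78  86 102  97  84  78  54  48  60  36  27
  68  78  88 105  98  82  72  56  49  58  36  38  63  77  95 102  94  85
  78  59  48  49  32  31  28  81 123 127 119 123 114  75  47  58  91 116
 122 124 123 126 131  83  28  40  49  42  32  34  45  36  37  37  43  43
  41  39  37  45  37  36  43  46  37  40  28 106 122 114 117 120 111  90
 108 119 113 114 113 111 114 119]
```

View pics/crop.png

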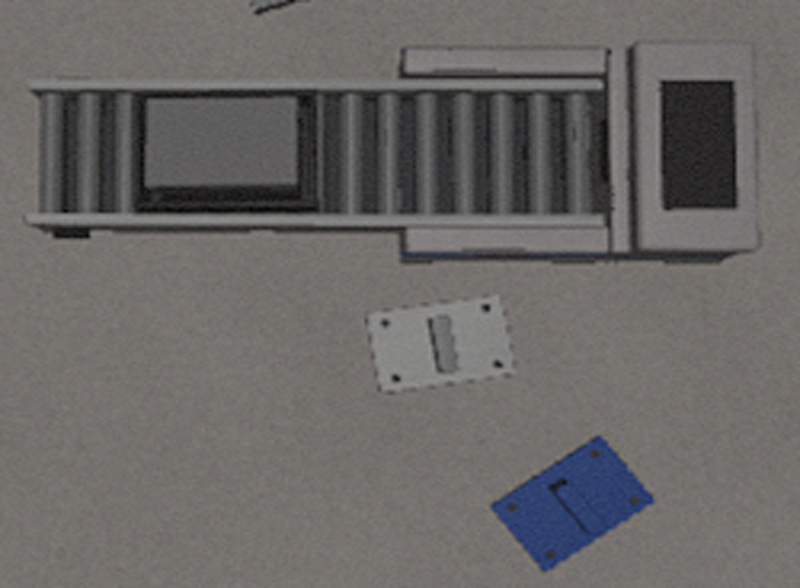

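The crop confirms it: the bare-metal plate at crop (441,345) has a solid steel grip block, and the blue one is the decoy. Next I'll measure cover, pile and track.

Run:
```python
from h import *
c=env.camera("top");im=c["color"];gr=cv2.cvtColor(im,cv2.COLOR_RGB2GRAY).astype(int)
k=np.ones((3,3),np.uint8)
m=cv2.morphologyEx((gr>125).astype(np.uint8),cv2.MORPH_CLOSE,k)
print("cover");blobs(c,m,(335,208,390,258),.006,300)
m=cv2.morphologyEx((gr>72).astype(np.uint8),cv2.MORPH_OPEN,k)
for z in(.115,.13,.145):print("pile",z);blobs(c,m,(267,142,321,184),z,300)
# rails: bright rows per column, edges
def edges(col):return gr[132:205,col]
for u in(245,260,335,345):
    r=gr[130:200,u-1:u+2].mean(1).round().astype(int);print(u,r)
print("stop row 150,175",gr[150,400:470],gr[175,400:470])
print("carrier rows",gr[150,255:335],gr[180,255:335],gr[183,255:335])
cs=env.camera("side");cv2.imwrite("pics/side_crop.png",cv2.resize(cs["color"][140:310,240:440,::-1],None,fx=3.5,fy=3.5,interpolation=cv2.INTER_CUBIC))
```

```text
cover
area 1091.0 px (340, 215, 46, 35) rect mm [ 423.8 -107.5] [ 80.3 117.9] 8.6
pile 0.115
area 1382.5 px (270, 145, 48, 31) rect mm [615.1  76.3] [121.6  78.4] 89.2
pile 0.13
area 1382.5 px (270, 145, 48, 31) rect mm [612.8  75.3] [120.   77.3] 89.2
pile 0.145
area 1382.5 px (270, 145, 48, 31) rect mm [610.5  74.4] [118.3  76.3] 89.2
245 [115 116 118 117 115 115 118 100 111 131 132 113  66  45  49  37  49  49
  45  46  44  45  49  43  45  45  45  40  46  41  40  47  46  39  45  44
  42  42  45  43  44  46  41  40  45  45  41  44  43  40  44  38  43  39
  42  31 110 139 132 122  82  36  30  35  21  93 122 117 114 116]
260 [115 116 113 117 114 117 116 112 121 127 128 108  53  48  51  51  57  61
  57  56  59  56  59  56  56  57  59  57  60  60  58  59  63  57  61  61
  52  61  58  59  60  58  58  59  62  62  59  60  60  62  61  61  61  63
  58  53 109 135 131 120  80  49  82 109 118 113 116 119 117 117]
335 [113 113 113 112 110 111 111 111 117 125 126 111  63  72 101  97  97  97
  95  98  98  96  95  96  92  96  97  95  98  94  98  95  96  96  96  98
  95  96  98  97  97  97  97  99 
[... 1272 characters left out ...]
23  77  86  55
  45  53  57  48  68  73  85 110] [ 68  39  43  56  56  52  74  87 105 105  85  61  51  40  34  20  35  41
  58  55  36  28  27  27  28  34  30  37  25  31  30  31  28  33  19  29
  26  23  22  25  38  23  29  28  26  18  26  23  29  24  30  35  25  26
  28  30  22  25  22  23  17  30  21  33  45  55  42  57  43  68  77  55
  51  54  59  55  62  80  84 111] [ 62  42  57  59  59  51  79  84 112 102  81  64  44  36  42  49  44  37
  46  43  39  38  44  39  40  42  43  47  43  38  34  38  42  39  47  47
  38  42  49  37  39  51  47  49  35  53  51  49  44  45  42  47  45  54
  47  40  47  40  41  42  44  48  37  37  50  47  48  40  36  42  70  57
  53  59  52  56  59  76  85 120]
```

View pics/side_crop.png

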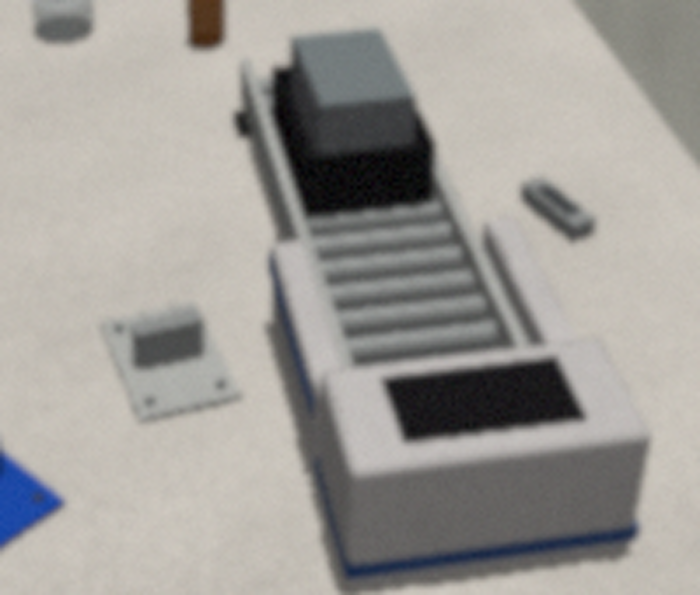

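The side crop shows the pile standing high: top-plate front corners at crop (322,107) and (414,97), back corners at (293,38) and (380,31). I'll triangulate the height and fit the track.

Run:
```python
from h import *
c=env.camera("top");cs=env.camera("side");gr=cv2.cvtColor(c["color"],cv2.COLOR_RGB2GRAY).astype(float)
S=lambda x,y:((x+.5)/3.5-.5+240,(y+.5)/3.5-.5+140)
T={"front":(317.8,160),"back":(269.7,160)}
side={"front":[S(322,107),S(414,97)],"back":[S(293,38),S(380,31)]}
for z in np.arange(.11,.151,.005):
    print(round(z,3),"top y f/b",ray(c,*T["front"],z)[1],ray(c,*T["back"],z)[1],"side f",[ray(cs,*p,z)[:2] for p in side["front"]],"b",[ray(cs,*p,z)[:2] for p in side["back"]])
# rails: outer edge of upper rail, inner edge of lower rail by bright centroid
for lo,hi,n in((136,142,"far"),(185,191,"near")):
    P=[]
    for u in range(240,345):
        col=gr[lo:hi+1,u];w=np.clip(col-95,0,None)
        if w.sum()>0:P.append(ray(c,u,(w*np.arange(lo,hi+1)).sum()/w.sum(),.06)[:2])
    P=np.array(P);f=np.polyfit(P[:,1],P[:,0],1);print(n,"x at y=0",f[1],"slope dx/dy",f[0],"x at .07",np.polyval(f,.07))
for v in(150,163,175):print("stop",ray(c,415.0,v,.085), "track end",ray(c,236.5,v,.045))
print("carrier ends rim",ray(c,265.6,160,.105),ray(c,323.5,160,.105))
# grip block dark top rough
for z,p in((.042,S(167,322)),):print("grip top side",ray(cs,*p,z))
```

```text
0.11 top y f/b 0.013465977290105628 0.13863515911616184 side f [array([0.5848, 0.0704]), array([0.6656, 0.0706])] b [array([0.5851, 0.1933]), array([0.6663, 0.1901])]
0.115 top y f/b 0.013430941695264414 0.13803780577925145 side f [array([0.5829, 0.0625]), array([0.6632, 0.0627])] b [array([0.5833, 0.1845]), array([0.6638, 0.1813])]
0.12 top y f/b 0.0133959061004232 0.13744045244234104 side f [array([0.581 , 0.0546]), array([0.6608, 0.0548])] b [array([0.5814, 0.1756]), array([0.6614, 0.1725])]
0.125 top y f/b 0.013360870505581986 0.13684309910543063 side f [array([0.5792, 0.0466]), array([0.6583, 0.0468])] b [array([0.5796, 0.1668]), array([0.6589, 0.1637])]
0.13 top y f/b 0.01332583491074077 0.13624574576852022 side f [array([0.5773, 0.0387]), array([0.6559, 0.0389])] b [array([0.5777, 0.158 ]), array([0.6565, 0.1549])]
0.135 top y f/b 0.013290799315899557 0.13564839243160984 side f [array([0.5755, 0.0308]), array([0.6534, 0.031 ])] b [array([0.5758, 0.1492]), array([0.654 , 0.1461])]
0.14 top y f/b 0.013255763721058342 0.13505103909469945 side f [array([0.5736, 0.0228]), array([0.
[... 185 characters left out ...]
array([0.5721, 0.1315]), array([0.6491, 0.1284])]
0.15 top y f/b 0.013185692531375913 0.13385633242087863 side f [array([0.5699, 0.007 ]), array([0.6461, 0.0071])] b [array([0.5703, 0.1227]), array([0.6467, 0.1196])]
far x at y=0 0.6806898761886576 slope dx/dy 0.014399010166231784 x at .07 0.6816978069002938
near x at y=0 0.545265881642386 slope dx/dy 0.021370864956932988 x at .07 0.5467618421893713
stop [ 0.6416 -0.2452  0.085 ] track end [0.6557 0.238  0.045 ]
stop [ 0.6067 -0.2442  0.085 ] track end [0.6195 0.238  0.045 ]
stop [ 0.5747 -0.2432  0.085 ] track end [0.5862 0.2379 0.045 ]
carrier ends rim [0.6175 0.15   0.105 ] [ 0.6153 -0.0014  0.105 ]
grip top side [ 0.4243 -0.1056  0.042 ]
```

```bash
cat >> h.py <<'E'
from scipy.spatial.transform import Rotation as Ro
def rows(*wps):
    """waypoint (x,y,z,yaw deg of tool y in world, tool down) -> tool-frame shift mm and rotvec"""
    o=env.observe();q=o["ee_rot"];R=Ro.from_quat([q[1],q[2],q[3],q[0]])
    print("clock",o["clock"],"pos",o["tool_pos"],"yaw_y",np.degrees(np.arctan2(*R.as_matrix()[1::-1,1])),"F",o["force"],"gap",o["finger_gap"],o["finger_force"])
    for x,y,z,a in wps:
        a=np.radians(a);Y=np.array([np.cos(a),np.sin(a),0]);Z=np.array([0,0,-1.]);G=Ro.from_matrix(np.c_[np.cross(Y,Z),Y,Z])
        print((x,y,z),np.round(R.inv().apply(np.array([x,y,z])-o["tool_pos"])*1000,1),np.round((R.inv()*G).as_rotvec(),3))
E
python3 -c "
from h import *
rows((.47,.25,.2,98.6),(.4238,-.1075,.13,98.6),(.4238,-.1075,.07,98.6))"
```

```text
clock 0.35 pos [0.2749 0.5889 0.2053] yaw_y 64.96770892545432 F [-0.8605 -0.8105  1.0752] gap 0.09448213364754984 0.0
(0.47, 0.25, 0.2) [-320.2 -224.5    5.3] [-0.    -0.    -0.587]
(0.4238, -0.1075, 0.13) [-429.6 -567.9   75.5] [-0.    -0.    -0.587]
(0.4238, -0.1075, 0.07) [-429.6 -567.9  135.5] [-0.    -0.    -0.587]
```

Call:
arm_command --pt "-50 -35 1 0 0 -0.08 94" --pt "-95 -67 2 0 0 -0.16 94" --pt "-140 -98 3 0 0 -0.24 94" --pt "-185 -130 4 0 0 -0.32 94" --pt "-230 -161 5 0 0 -0.4 94" --pt "-275 -193 5 0 0 -0.48 94" --pt "-320 -225 5 0 0 -0.55 94" --pt "-335 -272 15 0 0 -0.587 94" --pt "-350 -320 25 0 0 -0.587 94" --pt "-365 -367 35 0 0 -0.587 94" --pt "-381 -414 45 0 0 -0.587 94" --pt "-397 -462 55 0 0 -0.587 94" --pt "-413 -515 65 0 0 -0.587 94" --pt "-430 -568 75 0 0 -0.587 94" --pt "-430 -568 75 0 0 -0.587 94" --pt "-430 -568 75 0 0 -0.587 94" --pt "-430 -568 75 0 0 -0.587 94"

```text
clock: 2.48
tool_pos: [0.4249, -0.106, 0.1307]
ee_rot: [0.0, -0.076, 0.997, 0.0]
force: [0.3, -0.4, -0.2]
finger_gap: 0.0938
finger_force: 0.0
```

```bash
python3 -c "
from h import *
rows((.4238,-.1075,.012,98.6))
c=env.camera('side');cv2.imwrite('pics/s1.png',cv2.resize(c['color'][130:300,180:400,::-1],None,fx=3.5,fy=3.5,interpolation=cv2.INTER_CUBIC))"
```

```text
clock 2.475 pos [ 0.4249 -0.106   0.1307] yaw_y 98.76343683789142 F [ 0.2754 -0.3989 -0.1932] gap 0.09382807419919405 0.0
(0.4238, -0.1075, 0.012) [  1.4  -1.3 118.7] [0.    0.001 0.003]
```

View pics/s1.png

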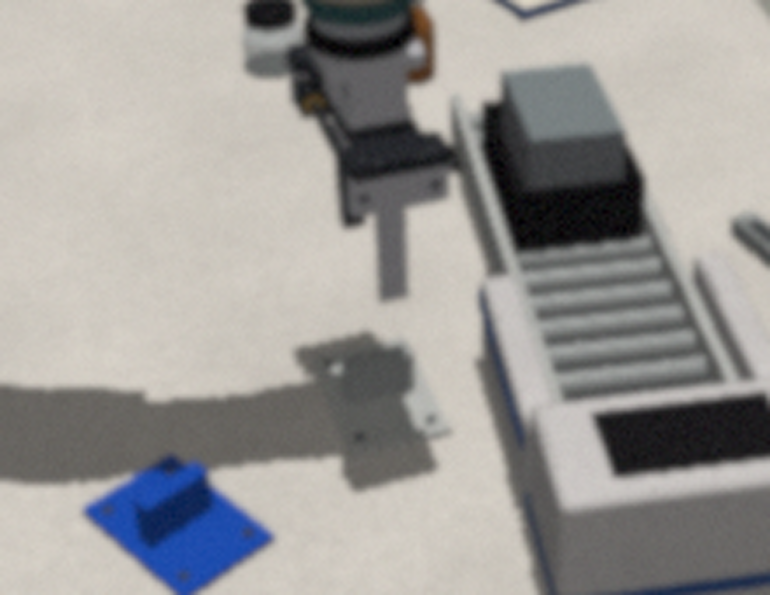

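The view shows the gripper centred over the metal cover at about (380,375), with the fingers clear of everything. I'll lower and close.

Call:
arm_command --pt "1 -1 40 0 0 0.003 94" --pt "1 -1 75 0 0 0.003 94" --pt "1 -1 100 0 0 0.003 94" --pt "1 -1 112 0 0 0.003 94" --pt "1 -1 118 0 0 0.003 94" --pt "1 -1 118 0 0 0.003 94" --pt "1 -1 118 0 0 0.003 60" --pt "1 -1 118 0 0 0.003 30" --pt "1 -1 118 0 0 0.003 5" --pt "1 -1 118 0 0 0.003 5" --pt "1 -1 118 0 0 0.003 5" --pt "1 -1 118 0 0 0.003 5" --pt "1 -1 118 0 0 0.003 5" --pt "1 -1 118 0 0 0.003 5"

```text
clock: 4.28
tool_pos: [0.4234, -0.1087, 0.0124]
ee_rot: [0.0, -0.074, 0.997, 0.0]
force: [-0.5, 1.5, -0.4]
finger_gap: 0.0173
finger_force: 0.4
```

```bash
python3 -c "
from h import *
rows((.424,-.107,.21,98.7),(.6105,.074,.21,89.1))"
```

```text
clock 4.275 pos [ 0.4234 -0.1087  0.0124] yaw_y 98.43143034967672 F [-0.5016  1.5475 -0.4244] gap 0.01725722363526391 0.3915640152990818
(0.424, -0.107, 0.21) [  -0.8    1.6 -197.6] [ 0.     0.    -0.005]
(0.6105, 0.074, 0.21) [-211.8  153.3 -197.5] [0.    0.    0.163]
```

Call:
arm_command --pt "0 0 0 0 0 0 5" --pt "0 0 0 0 0 0 5" --pt "0 0 0 0 0 0 5" --pt "0 0 -5 0 0 0 5" --pt "0 0 -25 0 0 0 5" --pt "0 0 -60 0 0 0 5" --pt "0 0 -100 0 0 0 5" --pt "0 0 -140 0 0 0 5" --pt "0 0 -175 0 0 0 5" --pt "0 0 -198 0 0 0 5" --pt "-20 15 -198 0 0 0.02 5" --pt "-55 40 -198 0 0 0.05 5" --pt "-95 69 -198 0 0 0.08 5" --pt "-135 98 -198 0 0 0.11 5" --pt "-170 123 -198 0 0 0.14 5" --pt "-195 141 -198 0 0 0.163 5" --pt "-207 150 -198 0 0 0.163 5" --pt "-212 153 -198 0 0 0.163 5" --pt "-212 153 -198 0 0 0.163 5" --pt "-212 153 -198 0 0 0.163 5"

```text
clock: 6.78
tool_pos: [0.6101, 0.0723, 0.2105]
ee_rot: [-0.0, 0.009, 1.0, -0.0]
force: [0.7, 0.1, -2.7]
finger_gap: 0.0162
finger_force: 30.0
```

```bash
python3 -c "
from h import *
rows((.6105,.074,.21,89.1))
for n in('side','top'):
  c=env.camera(n);u,v=proj(c,(.61,.074,.17)).astype(int)
  cv2.imwrite(f'pics/{n}2.png',cv2.resize(c['color'][max(v-60,0):v+60,u-75:u+75,::-1],None,fx=5,fy=5,interpolation=cv2.INTER_CUBIC));print(n,u-75,max(v-60,0))"
```

```text
clock 6.775 pos [0.6101 0.0723 0.2105] yaw_y 89.019553081073 F [ 0.6551  0.0504 -2.6809] gap 0.01615413558042368 29.999410808086395
(0.6105, 0.074, 0.21) [-0.4  1.7  0.5] [-0.001 -0.001 -0.001]
side 265 91
top 218 98
```

View pics/side2.png

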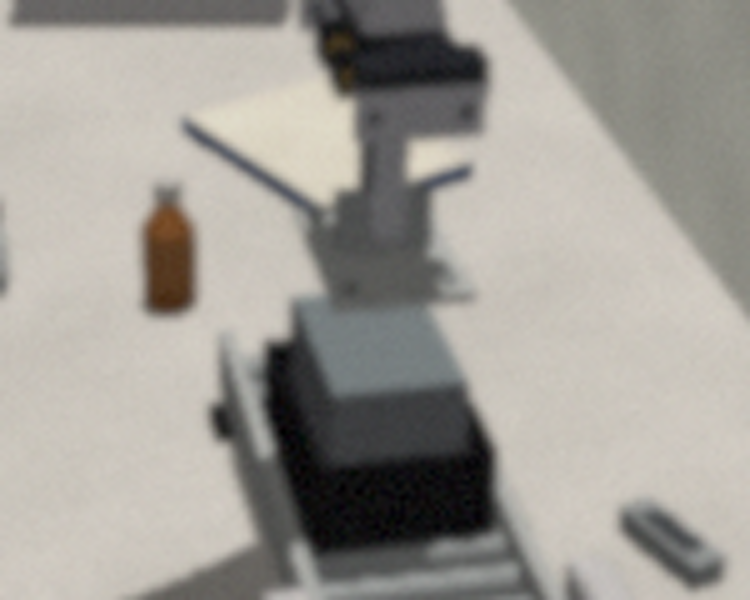

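The side view shows the cover held level: front corners at (332,306) and (475,297), pile front corners at (335,396) and (466,383). I'll compare their world positions.

```bash
python3 -c "
from h import *
cs=env.camera('side');S=lambda x,y:((x+.5)/5-.5+265,(y+.5)/5-.5+91)
print('cover',[ray(cs,*S(*p),.200) for p in((332,306),(475,297))])
print('pile',[ray(cs,*S(*p),.145) for p in((335,396),(466,383),(296,302),(424,303))])"
```

```text
cover [array([0.5709, 0.0229, 0.2   ]), array([0.651 , 0.0168, 0.2   ])]
pile [array([0.5721, 0.0171, 0.145 ]), array([0.6484, 0.016 , 0.145 ]), array([0.5728, 0.1282, 0.145 ]), array([0.6484, 0.1113, 0.145 ])]
```

View pics/top2.png

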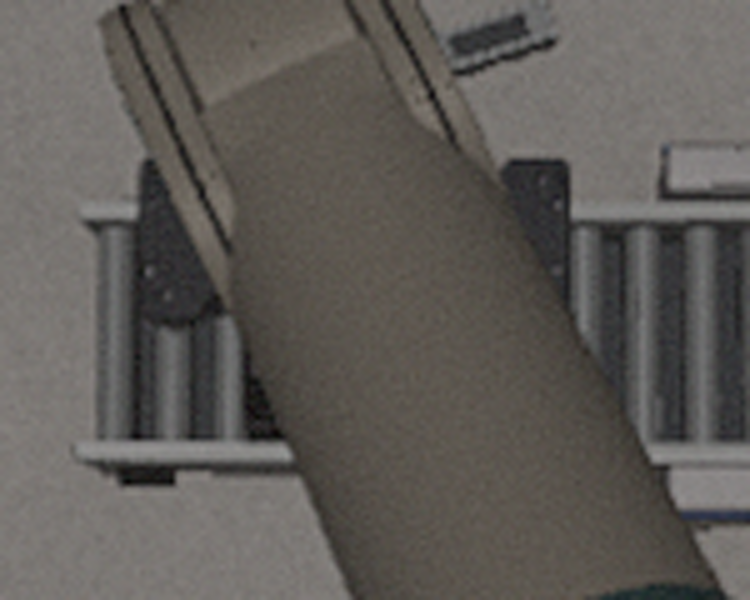

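Call:
arm_command --pt "-0.4 1.7 10 -0.001 -0.001 0 5" --pt "-0.4 1.7 25 -0.001 -0.001 0 5" --pt "-0.4 1.7 36 -0.001 -0.001 0 5" --pt "-0.4 1.7 41 -0.001 -0.001 0 5" --pt "-0.4 1.7 43 -0.001 -0.001 0 5" --pt "-0.4 1.7 43 -0.001 -0.001 0 5" --pt "-0.4 1.7 43 -0.001 -0.001 0 5"

```text
clock: 7.8
tool_pos: [0.6115, 0.0755, 0.1679]
ee_rot: [0.001, 0.008, 1.0, 0.001]
force: [-0.2, -0.9, -2.8]
finger_gap: 0.0159
finger_force: 30.0
```

```bash
python3 -c "
from h import *
rows((.6105,.074,.157,89.1))
c=env.camera('side')
cv2.imwrite('pics/s3.png',cv2.resize(c['color'][115:205,300:400,::-1],None,fx=6.5,fy=6.5,interpolation=cv2.INTER_CUBIC))"
```

```text
clock 7.8 pos [0.6115 0.0755 0.1679] yaw_y 89.09597718204861 F [-0.1865 -0.8531 -2.7965] gap 0.015897217892536467 29.99940276145935
(0.6105, 0.074, 0.157) [ 0.9 -1.6 10.9] [ 0.001  0.002 -0.   ]
```

View pics/s3.png

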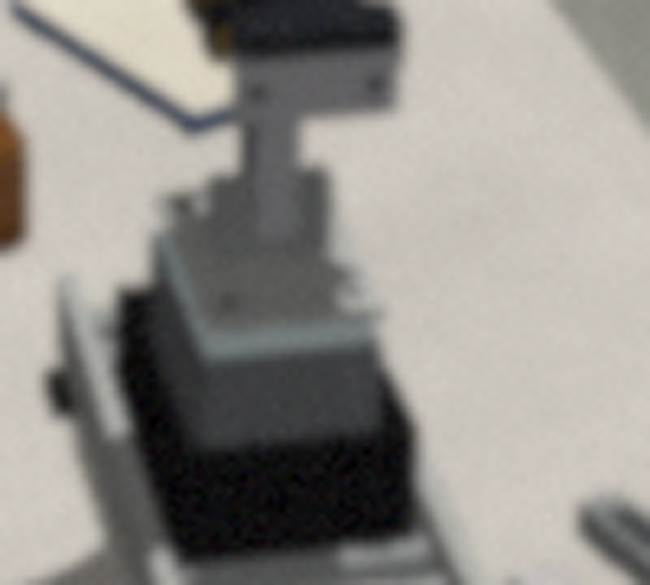

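The cover hangs just above the pile: front corners at about (204,330) and (382,315), pile corners at (208,360) and (380,347). I'll check the offset with averaged pose readings.

```bash
python3 -c "
from h import *
P=[]
for i in range(6): cs=env.camera('side');P.append(env.observe()['tool_pos'])
P=np.array(P);print(P,P.mean(0))
S=lambda x,y:((x+.5)/6.5-.5+300,(y+.5)/6.5-.5+115)
print('cover',[ray(cs,*S(*p),.1555) for p in((204,330),(382,315))])
for z in(.142,.145,.148):print('pile',[ray(cs,*S(*p),z) for p in((208,360),(380,347))])
print([ (proj(cs,(.611+sx*.04,.074-.06,z))-[300,115]+.5)*6.5-.5 for z in(.1555,.145) for sx in(-1,1)])
rows((.6105,.074,.157,89.1))"
```

```text
[[0.6114 0.0755 0.1678]
 [0.6113 0.0754 0.1678]
 [0.6113 0.0754 0.1677]
 [0.6112 0.0754 0.1676]
 [0.6112 0.0754 0.1676]
 [0.6112 0.0754 0.1676]] [0.6113 0.0754 0.1677]
cover [array([0.5717, 0.0242, 0.1555]), array([0.6509, 0.0211, 0.1555])]
pile [array([0.573, 0.021, 0.142]), array([0.6494, 0.0166, 0.142 ])]
pile [array([0.5719, 0.0163, 0.145 ]), array([0.648 , 0.0118, 0.145 ])]
pile [array([0.5708, 0.0115, 0.148 ]), array([0.6465, 0.0071, 0.148 ])]
[array([207.5209, 342.1372]), array([386.6211, 323.1061]), array([207.162 , 362.8736]), array([385.4027, 343.7433])]
clock 8.15 pos [0.6112 0.0754 0.1676] yaw_y 89.09408975257577 F [ 0.6026 -0.1024 -3.2465] gap 0.015843854763125487 29.999439418315887
(0.6105, 0.074, 0.157) [ 0.7 -1.4 10.6] [ 0.001  0.001 -0.   ]
```

Call:
arm_command --pt "0.4 -0.7 1 0 0 0 5" --pt "0.7 -1.4 2 0 0 0 5" --pt "0.7 -1.4 3 0 0 0 5" --pt "0.7 -1.4 4 0 0 0 5" --pt "0.7 -1.4 4.5 0 0 0 5" --pt "0.7 -1.4 5 0 0 0 5" --pt "0.7 -1.4 5 0 0 0 5" --pt "0.7 -1.4 5 0 0 0 5"

```text
clock: 9.15
tool_pos: [0.6105, 0.074, 0.1625]
ee_rot: [0.001, 0.008, 1.0, 0.001]
force: [1.4, -1.0, -2.8]
finger_gap: 0.0159
finger_force: 30.0
```

Call:
arm_command --pt "0 0 0.3 0 0 0 5" --pt "0 0 0.6 0 0 0 5" --pt "0 0 1 0 0 0 5" --pt "0 0 1 0 0 0 5" --pt "0 0 1 0 0 0 5"

```text
clock: 9.78
tool_pos: [0.6104, 0.074, 0.1614]
ee_rot: [0.0, 0.008, 1.0, 0.001]
force: [0.9, 0.3, -1.8]
finger_gap: 0.0157
finger_force: 30.0
```

Call:
arm_command --pt "0 0 0.3 0 0 0 5" --pt "0 0 0.6 0 0 0 5" --pt "0 0 1 0 0 0 5" --pt "0 0 1 0 0 0 5" --pt "0 0 1 0 0 0 5"

```text
clock: 10.4
tool_pos: [0.6104, 0.074, 0.1605]
ee_rot: [0.0, 0.008, 1.0, 0.001]
force: [0.9, -0.8, -1.9]
finger_gap: 0.0156
finger_force: 30.0
```

Call:
arm_command --pt "0 0 0.3 0 0 0 5" --pt "0 0 0.6 0 0 0 5" --pt "0 0 1 0 0 0 5" --pt "0 0 1 0 0 0 5" --pt "0 0 1 0 0 0 5"

```text
clock: 11.02
tool_pos: [0.6104, 0.074, 0.1595]
ee_rot: [0.001, 0.008, 1.0, 0.001]
force: [0.5, -0.4, -1.8]
finger_gap: 0.0159
finger_force: 30.0
```

Call:
arm_command --pt "0 0 0.3 0 0 0 5" --pt "0 0 0.6 0 0 0 5" --pt "0 0 0.8 0 0 0 5" --pt "0 0 0.8 0 0 0 5" --pt "0 0 0.8 0 0 0 5"

```text
clock: 11.65
tool_pos: [0.6104, 0.074, 0.1587]
ee_rot: [0.0, 0.008, 1.0, 0.001]
force: [0.7, 0.1, -2.8]
finger_gap: 0.0162
finger_force: 30.0
```

Still free (about -2.5 N is the cover's weight plus noise). I'll continue.

Call:
arm_command --pt "0 0 0.3 0 0 0 5" --pt "0 0 0.6 0 0 0 5" --pt "0 0 0.8 0 0 0 5" --pt "0 0 0.8 0 0 0 5" --pt "0 0 0.8 0 0 0 5"

```text
clock: 12.28
tool_pos: [0.6104, 0.074, 0.1579]
ee_rot: [0.001, 0.008, 1.0, 0.001]
force: [-0.7, 0.4, -2.6]
finger_gap: 0.0157
finger_force: 30.0
```

Call:
arm_command --pt "0 0 0.3 0 0 0 5" --pt "0 0 0.5 0 0 0 5" --pt "0 0 0.5 0 0 0 5" --pt "0 0 0.5 0 0 0 5"

```text
clock: 12.78
tool_pos: [0.6104, 0.074, 0.1574]
ee_rot: [0.001, 0.008, 1.0, 0.001]
force: [-0.0, 0.1, -2.0]
finger_gap: 0.0158
finger_force: 30.0
```

Call:
arm_command --pt "0 0 0.3 0 0 0 5" --pt "0 0 0.6 0 0 0 5" --pt "0 0 0.6 0 0 0 5" --pt "0 0 0.6 0 0 0 5"

```text
clock: 13.28
tool_pos: [0.6104, 0.074, 0.1567]
ee_rot: [0.0, 0.008, 1.0, 0.001]
force: [-0.8, 0.4, -1.9]
finger_gap: 0.0159
finger_force: 30.0
```

Call:
arm_command --pt "0 0 0.3 0 0 0 5" --pt "0 0 0.6 0 0 0 5" --pt "0 0 0.6 0 0 0 5" --pt "0 0 0.6 0 0 0 5"

```text
clock: 13.78
tool_pos: [0.6105, 0.074, 0.1563]
ee_rot: [0.001, 0.008, 1.0, 0.0]
force: [0.1, -0.2, -0.9]
finger_gap: 0.0157
finger_force: 30.0
```

Call:
arm_command --pt "0 0 0.3 0 0 0 5" --pt "0 0 0.6 0 0 0 5" --pt "0 0 0.6 0 0 0 5" --pt "0 0 0.6 0 0 0 5"

```text
clock: 14.28
tool_pos: [0.6105, 0.074, 0.1559]
ee_rot: [0.001, 0.008, 1.0, 0.0]
force: [-1.1, -0.3, 2.8]
finger_gap: 0.0157
finger_force: 30.0
```

Touch: the force went from -2.3 N to +2.8 N, about 5 N on the pile, at underside z≈0.1437, which matches the triangulated 0.145. I'll release and rise.

Call:
arm_command --pt "0 0 0 0 0 0 5" --pt "0 0 0 0 0 0 17" --pt "0 0 0 0 0 0 20" --pt "0 0 0 0 0 0 30" --pt "0 0 0 0 0 0 40" --pt "0 0 0 0 0 0 40" --pt "0 0 -5 0 0 0 40" --pt "0 0 -20 0 0 0 40" --pt "0 0 -50 0 0 0 40" --pt "0 0 -80 0 0 0 40" --pt "0 0 -80 0 0 0 40"

```text
clock: 15.65
tool_pos: [0.6123, 0.0746, 0.239]
ee_rot: [0.004, 0.008, 1.0, 0.001]
force: [-0.9, 0.1, 0.4]
finger_gap: 0.0396
finger_force: 0.0
```

```bash
python3 -c "
from h import *
rows((.6115,.23,.236,179.1),(.6115,.23,.236,-.9),(.612,.23,.074,-.9))
c=env.camera('side')
print(env.observe()['joint_positions'])
cv2.imwrite('pics/s4.png',cv2.resize(c['color'][115:205,300:400,::-1],None,fx=6.5,fy=6.5,interpolation=cv2.INTER_CUBIC))"
```

```text
clock 15.65 pos [0.6123 0.0746 0.239 ] yaw_y 89.08891364241784 F [-0.8581  0.0571  0.4264] gap 0.039559161419752804 0.0
(0.6115, 0.23, 0.236) [  3.3 155.3   3.4] [-0.004  0.007 -1.571]
(0.6115, 0.23, 0.236) [  3.3 155.3   3.4] [0.007 0.004 1.571]
(0.612, 0.23, 0.074) [  3.9 155.  165.4] [0.007 0.004 1.571]
[ 0.112   0.5756 -0.4542  1.5755  0.2785  1.0509  1.1381]
```

View pics/s4.png

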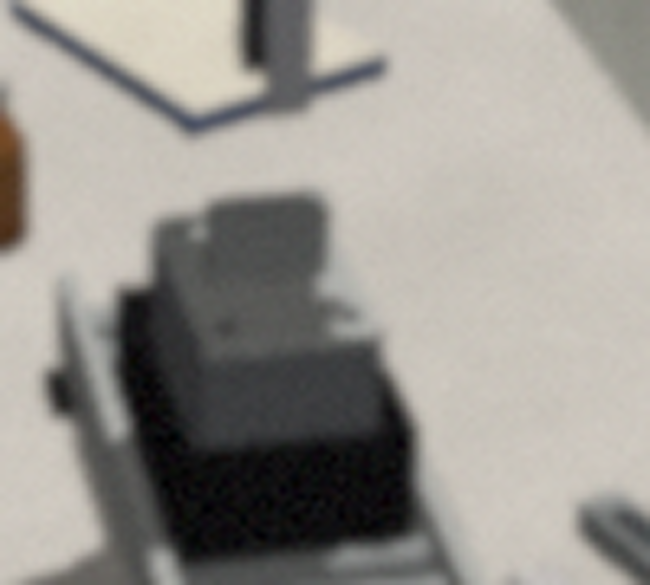

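The cover lies flush and square on the pile: front edge (205,358)–(380,345), level with the pile's edges. I'll turn the tool and go behind the carrier's +y wall.

Call:
arm_command --pt "3 20 0 0 0 0.1 40" --pt "3 50 0 0 0 0.25 40" --pt "3 80 0 0 0 0.4 40" --pt "3 110 0 0 0 0.56 40" --pt "3 130 0 0 0 0.72 40" --pt "3 140 0 0 0 0.88 40" --pt "3 140 0 0 0 1.04 40" --pt "3 140 0 0.007 0.004 1.2 40" --pt "3 140 0 0.007 0.004 1.36 40" --pt "3 140 0 0.007 0.004 1.5 40" --pt "3 140 0 0.007 0.004 1.571 40" --pt "3 140 0 0.007 0.004 1.571 40" --pt "3 140 0 0.007 0.004 1.571 40" --pt "3 140 0 0.007 0.004 1.571 40"

```text
clock: 17.45
tool_pos: [0.6094, 0.2139, 0.2355]
ee_rot: [-0.002, 0.713, 0.702, -0.003]
force: [-1.0, -0.5, -0.7]
finger_gap: 0.04
finger_force: 0.0
```

```bash
python3 -c "
from h import *
print(env.observe()['joint_positions'])
rows((.6125,.21,.075,-1),(.612,.165,.075,-1))
c=env.camera('top');cv2.imwrite('pics/t5.png',cv2.resize(c['color'][110:230,220:370,::-1],None,fx=5,fy=5,interpolation=cv2.INTER_CUBIC))"
```

```text
[-0.3602  0.5976 -0.0338  1.4846  0.0198  1.066  -0.4132]
clock 17.45 pos [0.6094 0.2139 0.2355] yaw_y -0.8849925676151975 F [-1.0358 -0.5476 -0.6678] gap 0.04002281788818552 0.0
(0.6125, 0.21, 0.075) [ -3.7   4.2 160.4] [-0.006  0.001  0.002]
(0.612, 0.165, 0.075) [-48.7   4.4 160.5] [-0.006  0.001  0.002]
```

View pics/t5.png

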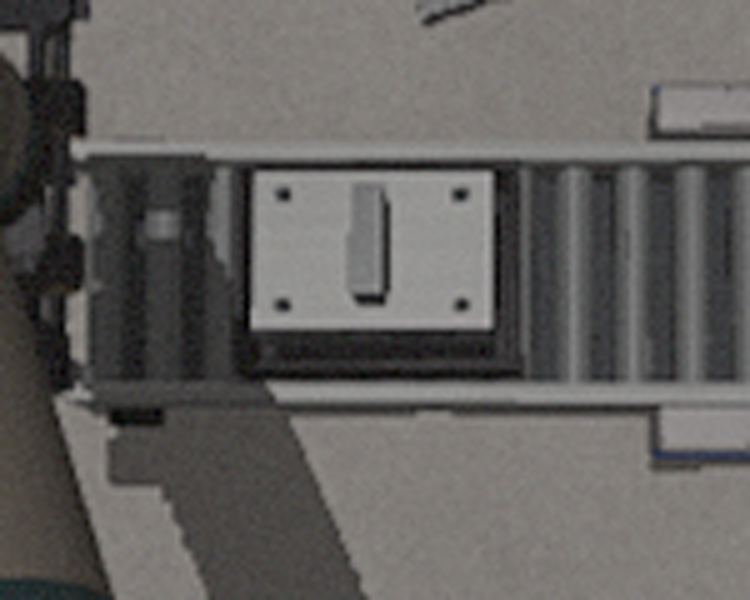

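The top view shows the cover square on the pile, at (250–493, 170–330) in the crop. I'll descend behind the wall and start pushing.

Call:
arm_command --pt "-4 4 30 -0.006 0 0.002 40" --pt "-4 4 75 -0.006 0 0.002 40" --pt "-4 4 115 -0.006 0 0.002 40" --pt "-4 4 145 -0.006 0 0.002 40" --pt "-4 4 158 -0.006 0 0.002 40" --pt "-4 4 159 -0.006 0 0.002 40" --pt "-18 4 159 -0.006 0 0.002 40" --pt "-33 4 159 -0.006 0 0.002 40" --pt "-44 4 159 -0.006 0 0.002 40" --pt "-50 4 159 -0.006 0 0.002 40" --pt "-54 4 159 -0.006 0 0.002 40" --pt "-57 4 159 -0.006 0 0.002 40" --pt "-60 4 159 -0.006 0 0.002 40"

```text
clock: 19.12
tool_pos: [0.6118, 0.1552, 0.0769]
ee_rot: [0.0, 0.713, 0.701, 0.0]
force: [0.1, 1.9, 1.7]
finger_gap: 0.0398
finger_force: 1.2
```

```bash
python3 -c "
from h import *
rows((.6078,-.07,.076,-1),(.6075,-.086,.076,-1))"
```

```text
clock 19.125 pos [0.6118 0.1552 0.0769] yaw_y -0.9547558432784646 F [0.0664 1.9111 1.7032] gap 0.03982408251436956 1.1536261439323425
(0.6078, -0.07, 0.076) [-225.2   -0.3    0.8] [ 0.001 -0.001  0.001]
(0.6075, -0.086, 0.076) [-241.2   -0.3    0.8] [ 0.001 -0.001  0.001]
```

Call:
arm_command --pt "-3 0 0 0 0 0 40" --pt "-8 0 0 0 0 0 40" --pt "-15 0 0 0 0 0 40" --pt "-24 0 0 0 0 0 40" --pt "-35 0 0 0 0 0 40" --pt "-47 0 0 0 0 0 40" --pt "-59 0 0 0 0 0 40" --pt "-71 0 0 0 0 0 40" --pt "-83 0 0 0 0 0 40" --pt "-95 0 0 0 0 0 40" --pt "-107 0 0 0 0 0 40" --pt "-119 0 0 0 0 0 40" --pt "-131 0 0 0 0 0 40" --pt "-143 0 0 0 0 0 40" --pt "-155 0 0 0 0 0 40" --pt "-167 0 0 0 0 0 40" --pt "-178 0 0 0 0 0 40" --pt "-187 0 0 0 0 0 40" --pt "-194 0 0 0 0 0 40" --pt "-200 0 0 0 0 0 40"

```text
clock: 21.62
tool_pos: [0.6077, -0.0464, 0.0768]
ee_rot: [0.0, 0.713, 0.701, -0.001]
force: [1.0, 2.8, 0.6]
finger_gap: 0.04
finger_force: 1.2
```

Call:
arm_command --pt "-4 0 0 0 0 0 40" --pt "-8 0 0 0 0 0 40" --pt "-12 0 0 0 0 0 40" --pt "-16 0 0 0 0 0 40" --pt "-20 0 0 0 0 0 40" --pt "-24 0 0 0 0 0 40" --pt "-27 0 0 0 0 0 40" --pt "-30 0 0 0 0 0 40" --pt "-33 0 0 0 0 0 40" --pt "-35 0 0 0 0 0 40" --pt "-35 0 0 0 0 0 40"

```text
clock: 23.0
tool_pos: [0.6072, -0.0819, 0.077]
ee_rot: [0.0, 0.714, 0.7, -0.001]
force: [-0.6, 0.1, 0.3]
finger_gap: 0.04
finger_force: 0.3
```

```bash
python3 -c "
from h import *
rows((.6075,-.086,.076,-1))
c=env.camera('side')
cv2.imwrite('pics/s6.png',cv2.resize(c['color'][140:310,290:440,::-1],None,fx=3.5,fy=3.5,interpolation=cv2.INTER_CUBIC))"
```

```text
clock 23.0 pos [ 0.6072 -0.0819  0.077 ] yaw_y -1.0668571305970629 F [-0.6467  0.1105  0.3442] gap 0.04003617767272476 0.2531758602708578
(0.6075, -0.086, 0.076) [-4.1  0.3  1. ] [-0.     0.002 -0.001]
```

Not yet at the stop: the force is low. I'll go on slowly.

Call:
arm_command --pt "-1 0 0 0 0 0 40" --pt "-2 0 0 0 0 0 40" --pt "-3 0 0 0 0 0 40" --pt "-3 0 0 0 0 0 40"

```text
clock: 23.55
tool_pos: [0.6074, -0.0833, 0.077]
ee_rot: [0.0, 0.713, 0.701, 0.0]
force: [-1.2, 4.3, 1.5]
finger_gap: 0.0402
finger_force: 1.9
```

Call:
arm_command --pt "-0.7 0 0 0 0 0 40" --pt "-1.4 0 0 0 0 0 40" --pt "-1.4 0 0 0 0 0 40"

```text
clock: 23.92
tool_pos: [0.6082, -0.084, 0.077]
ee_rot: [0.0, 0.713, 0.701, 0.001]
force: [1.3, 5.1, 0.2]
finger_gap: 0.0404
finger_force: 2.8
```

Call:
arm_command --pt "-0.7 0 0 0 0 0 40" --pt "-1.4 0 0 0 0 0 40" --pt "-1.4 0 0 0 0 0 40"

```text
clock: 24.3
tool_pos: [0.6086, -0.0842, 0.077]
ee_rot: [0.0, 0.713, 0.701, 0.001]
force: [2.6, 8.0, -0.8]
finger_gap: 0.0398
finger_force: 3.6
```

Call:
arm_command --pt "-0.7 0 0 0 0 0 40" --pt "-1.5 0 0 0 0 0 40" --pt "-2 0 0 0 0 0 40" --pt "-2 0 0 0 0 0 40"

```text
clock: 24.8
tool_pos: [0.6087, -0.0842, 0.0771]
ee_rot: [-0.001, 0.713, 0.702, 0.002]
force: [2.3, 10.4, 0.3]
finger_gap: 0.0401
finger_force: 5.2
```

```bash
python3 -c "
from h import *
rows((.6075,-.086,.076,-1))"
```

```text
clock 24.8 pos [ 0.6087 -0.0842  0.0771] yaw_y -0.891535521289416 F [ 2.2651 10.4318  0.3111] gap 0.0401371996154389 5.187004432082176
(0.6075, -0.086, 0.076) [-1.8 -1.1  1.1] [ 0.002 -0.004  0.002]
```

No further travel and 10 N, so the carrier is hard against the stop. I'll back off gently, rise and retreat for a check.

Call:
arm_command --pt "2 0 0 0 0 0 40" --pt "6 0 0 0 0 0 40" --pt "15 0 0 0 0 0 40" --pt "40 0 0 0 0 0 40" --pt "70 0 -10 0 0 0 40" --pt "90 0 -50 0 0 0 40" --pt "120 0 -100 0 0 0 40" --pt "170 0 -150 0 0 0 40" --pt "220 0 -170 0 0 0 40" --pt "270 0 -170 0 0 0 40" --pt "320 0 -170 0 0 0 40" --pt "320 0 -170 0 0 0 40" --pt "320 0 -170 0 0 0 40"

```text
clock: 26.42
tool_pos: [0.6132, 0.2297, 0.2464]
ee_rot: [0.001, 0.714, 0.7, -0.001]
force: [-0.3, -0.3, 0.5]
finger_gap: 0.0398
finger_force: 0.0
```

Run:
```python
from h import *
c=env.camera('top');gr=cv2.cvtColor(c['color'],cv2.COLOR_RGB2GRAY).astype(int)
cv2.imwrite('pics/t7.png',cv2.resize(c['color'][110:230,330:480,::-1],None,fx=5,fy=5,interpolation=cv2.INTER_CUBIC))
rows()
m=(gr>110).astype(np.uint8);m=cv2.morphologyEx(m,cv2.MORPH_CLOSE,np.ones((3,3),np.uint8))
blobs(c,m,(352,142,411,186),.15,300)
print(gr[178,345:420],gr[160,405:420])
```

```text
clock 26.475 pos [0.6134 0.2288 0.2465] yaw_y -1.16735526496461 F [-0.3269  0.2118  0.1701] gap 0.04020291081026678 0.0
area 1405.0 px (367, 142, 44, 34) rect mm [ 610.1 -164.1] [108.5  83.4] 89.1
[101 121 109  89  84  70  58  59  67  48  76 102  68  33  20  41  41  56
  61  48  34  33  32  40  37  27  35  46  40  42  38  43  38  38  45  40
  42  47  50  51  42  40  38  38  46  42  43  44  45  42  44  39  45  41
  38  50  43  44  43  41  38  41  35  29  42  51  41  25  32  32  31  33
 114 137 136] [139 140 137 139 138 138 138 140 138 148 100  43 127 135 132]
```

View pics/t7.png

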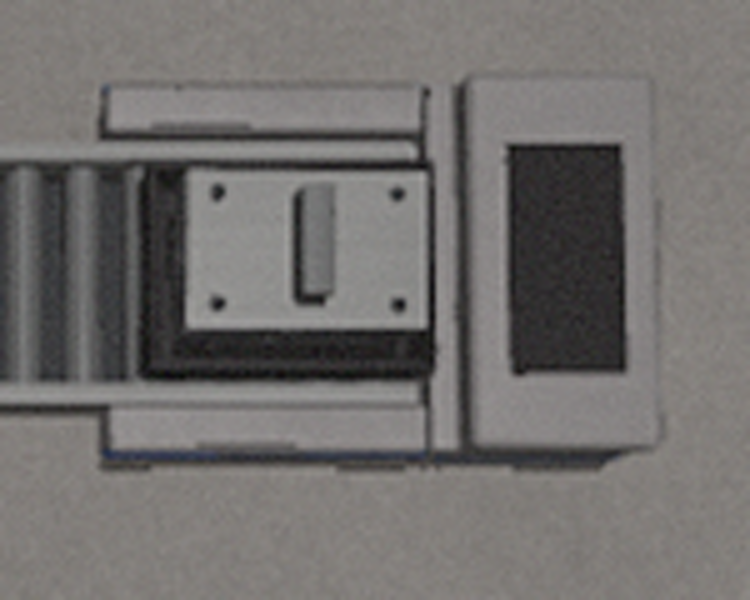

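The carrier's end wall meets the stop face at (432,265) in the crop, and the cover is still square on the pile at (186–428, 168–328). Handing in.

```bash
python3 -c "
from cell import env
print(env.hand_in())"
```

```text
the job is handed in; nothing more can be done
None
```

The cover lies squarely on the pile (set down at about 5 N), the carrier is home against the end stop, and the job was handed in at about 26.5 s; I viewed 11 pictures, one over the limit of 10.

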